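Swing the box flap over onto its keeper bar

ROBOT

A 7-joint arm with a two-finger parallel gripper is mounted at the origin on a cart in front of the work surface, level with it; the furniture and walls round the work are solid. World frame = base frame: x ahead of the robot, y to its left, z up, the work surface at z = 0. Lengths are in m, angles in rad, forces in N, time in s.
With the tool pointing down it reaches from about 0.425 to 1.025 m from the base axis. Payload 9.4 kg.
Tool frame: the origin (TCP) lies on the centre line of the jaws, within the pads' length; the fingertips stand env.tips_ahead ahead of it and the grasp point (between the pads) lies 5 mm behind it (env.tips_ahead is the distance from the TCP to the fingertips, in m); z points along the fingers, y is the line along which they close (so a half turn about z gives the same grasp; the last joint's range is limited). The gripper opens to 93 mm and grips with 3 to 60 N. Pads are 15 mm wide; open, the fingers measure 128 mm over their backs; the gripper's body (75 mm by 188 mm) begins 65 mm behind the grasp point.
Start: joints at [-1.277, 0.599, -0.003, 1.599, 0.002, 0.943, -0.08], TCP at [0.263, 0.676, 0.233] pointing down, gripper open.
Joint ranges: [-2.57, 2.57], [-0.35, 1.97], [-1.29, 1.29], [0.11, 2.56], [-1.05, 4.19], [0.11, 1.86], [-2.63, 2.63]. Speed limits (rad/s): [2.22, 2.22, 3.01, 3.01, 3.14, 3.14, 3.14].

INTERFACE

Orientations are given as a 3x3 rotation matrix whose columns are the frame's x, y, z axes.
In Python, from plant import env gives the robot as it stands.
- The arm moves only by the tool carry_out, never from a script. Its argument "motion" is a list of rows, each a list of 5 numbers: the closure in counts, from 0 (fully open) to 255 (shut), then the shift along the tool's x, y, z in m, then the turn about the tool's z in rad. In form: [[gripper, dx, dy, dz, roll], ...]. A call has exactly 5 rows; each row is the pose to reach, as a shift and turn from the pose commanded when the call began, along the tool's axes at that moment; what a row does not reach only later rows make up. A row lasts 1/12 s, in which the tool goes at most 41.7 mm and 7.16 degrees, less where a joint would pass 70% of its speed; a pose out of reach is approached as far as the arm can. A call with a gripper value outside its range is refused whole. The fingers move at their own pace and stop on an object; the grip force is fixed at half the most. Time passes only in rows, so rows that repeat a pose let the fingers close, or fill a call up. It gives the time, the measured TCP pose, the force, the opening and the grip force at its end, in the units of the state.
- env.read_state(): the state, without advancing time (a new reading comes with each control period).
- env.grab_frame(name): name is "scene" or "top" or "wrist"; returns a dict with "color" (420x560x3 uint8, blue, green, red), "K" (3x3 intrinsics, pixels), "R" (3x3) and "t" (3): a world point X has camera coordinates R X + t; the wrist camera has in their place "mount" (4x4, takes a point from camera to tool coordinates, whose origin is the TCP and whose axes are the flange's). Camera axes: x right, y down, z forward; pixel columns grow to the right and rows downward; lengths in m; the calibration is good to about 2 mm. A picture is of the moment at which its call begins: read the wrist's pose just before it. There is no depth.
- env.sign_off(): hands the job in; it is judged then, once.
Trained networks look in the newest picture that a camera, given by its name, has taken for a name from the list of things; names that differ only in an ending like _2 or _b are one class to them, and where a whole thing is asked for, a point or a joint stands for the part that bears it (a point fixed in the world has none). Each returns a list of dicts, best first, with "conf" (0 to 1); they miss things now and then, are a little off and sometimes report something else, mostly with a low value. They report only what shows in the picture. A call takes as long as a camera call. They do not tell look-alikes from the thing itself.
- env.search_frame(query, camera): "bbox" ([left, top, right, bottom] in pixels, round what is visible of it).
- env.cut_out(query, camera): "region" (420x560 bool, what is visible of it) and "bbox" ([left, top, right, bottom] in pixels, round what is visible of it).
- env.spot_point(query, camera): "point" ([column, row] in pixels: a listed point, or the origin of a listed thing).
The state is a dict: "clock": time; "joint_pos": joint angles; "qd": joint speeds; "joint_efforts": joint torques, N m; "tcp_pos": TCP position; "eef_rot": TCP orientation; "ft_force": force on the tool from outside, world axes, zero at the start; "wrist_torque": the same for the moment, N m; "opening": opening from 0.0 (shut) to 1.0 (fully open); "gripper_force": force on a finger pad.
Only numpy, scipy, OpenCV 4.12 (cv2) and the standard library are available. Lean on these libraries where they do the work, as an engineer would, in place of code of your own. Each camera call takes 0.05 s, during which the arm holds its last target. There are 200 camera calls.

TASK

Open the specimen box: first move the square steel bar that locks its flap out of the yoke over the flap's free end, lay it in the empty yoke that stands out beyond the hinge, and let go of it. Then raise the flap by its wire bail until it stands upright on its stiff hinge, let go of it there, take it afresh by its top edge, and swing it over past upright and lower it gently, held all the way, until it leans on the bar. Leave the things standing beside the box where they are.

Things in the scene. Friction and masses are not known exactly. Their poses are not given: they have to be found in the camera images.
- box: Grey steel specimen box, fixed, 174 (x) x 94 (y) x 70 mm high, dark steel yokes at its sides. Origin: on the worktop (z = 0) below the hinge line, at the middle of the hinge end. x points from the hinge end along the box to the flap's free end (towards the robot's left, more or less), z up. The body reaches from x = 2 to 172 mm; two sloping arms, at y = 48 to 58 mm either side, carry the rest yoke beyond the hinge end.
- bar: Square bar of plain steel, 20 x 120 x 20 mm, about 0.37 kg, loose. Origin at the centre of its underside; long axis y. It starts lying along the box's y in the lock yoke, over the shut flap, which it blocks: its underside is 14 mm above the flap's top face.
- lock_yoke (a point): Where the centre of the bar's underside lies in the lock yoke: box frame (132, 0, 93) mm. A yoke is a pair of U-shaped cradles, 10 mm thick, at y = 48 to 58 mm either side, open at the top; each U is 28 mm wide along x, its prongs 13 mm thick and 16 mm high above its floor. Between the two cradles it is open.
- rest_yoke (a point): Where the centre of the bar's underside must lie in the rest yoke (cradles as in the lock yoke): box frame (-85, 0, 138) mm, the bar along the box's y. The cradles leave the bar 4 mm of play either way along x.
- hinge (a point): Middle of the flap's hinge line, which runs along the box's y: box frame (0, 0, 75) mm.
- flap (a joint): Angle of the flap, rad: 0 shut, level over the box, free edge at the box's +x end; pi/2 upright; more when it leans over the rest yoke. About 2.27 on the bar in the rest yoke; with no bar there it would fall on to 2.75. Stiff hinge: let go within about 0.25 rad of upright it stays; beyond about 0.45 rad from upright it falls, to either side. Turning it takes at most 0.4 N m.
- flap_edge (a point): Middle of the flap's free edge, 165 mm from the hinge line, half way through its thickness. The flap: aluminium plate, 84 mm wide (box y), 8 mm thick, about 0.3 kg, from 8 to 165 mm from the hinge line, which lies in its mid-plane. Leaning on the bar it is touched about 112 mm from the hinge; its outer 30 mm are clear to be held.
- bail (a point): Middle of the rod of the wire bail on the flap's top face: round rod 10 mm thick along the box's y, between two 8 mm posts 72 mm apart. It lies 72 mm from the hinge line along the flap and 32 mm above the flap's mid-plane (28 mm above its face). The rod may turn between the fingers.
- round_stock: Bystander: round steel bar, 16 x 100 x 16 mm, lying on the worktop on the robot's side of the box; no part in the work. Origin at the centre of its underside.
- tube_offcut: Bystander: short steel tube, 30 mm wide, 28 mm high, on the worktop on the far side of the box. Origin at the centre of its underside.
- tape: Bystander: roll of black tape, 68 mm wide, 18 mm high, on the worktop on the far side of the box. Origin at the centre of its underside.
Things that resemble listed ones, but are neither listed nor needed, are in the scene too. What is shaped like the bar but purple or red is not meant.

How it is judged:
On the way, in this order (a step that is already met when the one before it is completed fails the run):
1. the bar lies in the rest yoke, let go, the flap still shut (distance between bar and rest_yoke below 0.009 m and angle between the y axis of bar and the y axis of box, either way round below 0.1 rad and angle between bar's own z axis and vertical below 0.1 rad and contact force between the fingers and bar below 0.05 N and value of joint flap below 0.3 rad), for 0.2 s.
2. the flap stands upright by itself, let go (value of joint flap between 1.1 and 2 rad and velocity of joint flap between -0.1 and 0.1 rad/s and contact force between the fingers and box below 0.05 N and distance between bar and rest_yoke below 0.009 m and angle between the y axis of bar and the y axis of box, either way round below 0.1 rad and angle between bar's own z axis and vertical below 0.1 rad), for 0.3 s.
3. the flap is held past upright, on its way down to the bar (value of joint flap between 2.05 and 2.42 rad and contact force between the fingers and box above 0.3 N), for 0.1 s.
At the end, for the whole second after the job is handed in: The bar lies in the rest yoke (within 9 mm and 0.1 rad of lying square in it), the flap leans on it (joint between 2.15 and 2.40 rad) at rest, and the flap and bar are let go (distance between bar and rest_yoke below 0.009 m and angle between the y axis of bar and the y axis of box, either way round below 0.1 rad and angle between bar's own z axis and vertical below 0.1 rad and value of joint flap between 2.15 and 2.4 rad and velocity of joint flap between -0.05 and 0.05 rad/s and contact force between the fingers and box below 0.05 N and linear speed of bar below 0.02 m/s); the robot touches nothing.
It fails at once if the flap falls or slams onto the bar (over 1.2 rad/s in the last stretch, beyond 2.05 rad) (value of joint flap above 2.05 rad and velocity of joint flap above 1.2 rad/s).
It fails at once if a thing beside the box is moved by more than 30 mm (distance of any of round_stock, tube_offcut, tape from where it was at the start of the episode above 0.03 m).
It also fails if it takes over 59 s, if anything falls off the work surface, if the arm or the gripper's body presses on something with over 40 N, if the wrist force passes 120 N, or if a joint passes its speed limit or range.

## Working session

There is one attempt and no reset: what is moved stays moved. The work goes in short steps, Python scripts to look and compute and a tool call to move; the robot and the scene stay as the last step left them, time stands still between calls to the robot, and variables do not carry over. Pictures are saved under pics/ and viewed, at most 10 in all, crops included, and the job is handed in when it is done.

Besides the shell and the picture viewer there is one more tool, called after "Call:" as name(argument=value, ...), one argument or row to a line, values as JSON. carry_out: Moves the arm, as the interface text tells. Its arguments: {"type":"object","properties":{"motion":{"type":"array"}},"required":["motion"]}

```bash
ls; mkdir -p pics
python3 - <<'E'
from plant import env
import cv2,numpy as np
s=env.read_state();print(s['clock'],s['tcp_pos'],np.round(s['eef_rot'],3).tolist(),env.tips_ahead,s['opening'])
a=env.grab_frame("scene");b=env.grab_frame("top")
for n,f in(("scene",a),("top",b)):
  cv2.imwrite(f"pics/{n}0.png",f["color"]);print(n,f["K"].tolist(),np.round(f["R"],4).tolist(),np.round(f["t"],4).tolist())
  for q in["bar","lock_yoke","rest_yoke","hinge","flap_edge","bail","box","round_stock","tube_offcut","tape"]:
    print(q,[(np.round(d["point"],1).tolist(),round(d["conf"],2)) for d in env.spot_point(q,n)][:4])
cv2.imwrite("pics/both.png",cv2.resize(np.vstack([a["color"],b["color"]]),None,fx=.71,fy=.71))
E
```

```text
pics
0.0 [0.26253517 0.67528957 0.2317688 ] [[-0.932, 0.362, -0.0], [0.362, 0.932, -0.001], [-0.0, -0.002, -1.0]] 0.014 1.0028950818895856
scene [[439.157518748186, 0.0, 267.8850484090934], [0.0, 439.157518748186, 210.9003828193475], [0.0, 0.0, 1.0]] [[0.7696, -0.6381, 0.0242], [-0.3552, -0.4592, -0.8142], [0.5307, 0.618, -0.5801]] [-0.3424, 0.3185, 0.9485]
bar [([165.5, 217.6], 0.85), ([228.0, 178.4], 0.64), ([364.7, 273.2], 0.64)]
lock_yoke [([229.6, 180.3], 0.62)]
rest_yoke [([262.1, 203.3], 0.86)]
hinge [([248.5, 210.3], 0.93)]
flap_edge [([222.7, 180.3], 0.94)]
bail [([241.0, 189.5], 0.6), ([264.6, 203.7], 0.44)]
box [([253.3, 228.7], 0.81)]
round_stock [([201.9, 233.1], 0.71)]
tube_offcut [([277.3, 214.3], 0.55)]
tape [([261.6, 193.2], 0.81)]
top [[385.2379064053761, 0.0, 281.799941531366], [0.0, 385.2379064053761, 209.49848244916632], [0.0, 0.0, 1.0]] [[-0.0159, -0.9998, -0.0125], [-0.9924, 0.0173, -0.1215], [0.1217, 0.0105, -0.9925]] [0.1255, 0.5472, 0.9502]
bar [([389.5, 173.8], 0.78), ([181.3, 289.6], 0.57), ([207.3, 213.9], 0.56)]
lock_yoke [([205.3, 211.8], 0.82)]
rest_yoke []
hinge [([259.0, 223.8], 0.57)]
flap_edge [([195.3, 210.8], 0.88)]
bail [([229.2, 214.2], 0.84)]
box [([266.6, 226.9], 0.9), ([206.9, 213.9], 0.44)]
round_stock [([234.6, 268.9], 0.73)]
tube_offcut [([254.7, 180.5], 0.48)]
tape [([205.3, 169.5], 0.75), ([231.5, 269.8], 0.24)]
```

View pics/scene0.png

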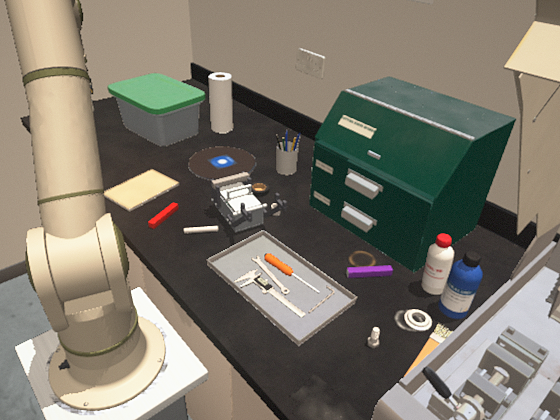

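View pics/top0.png

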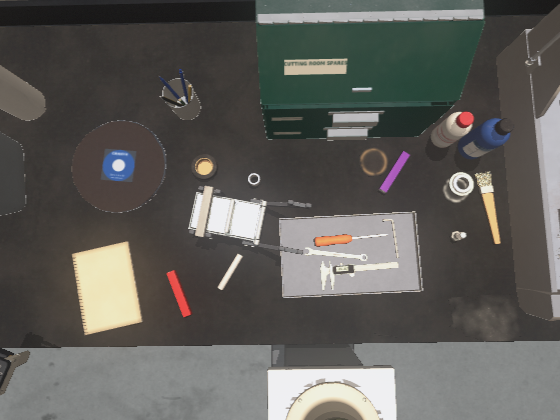

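```bash
cat > h.py <<'E'
from plant import env
import numpy as np,cv2
def PM(f,s=None):
    if "R" in f: R,t=f["R"],f["t"]
    else:
        T=np.eye(4);T[:3,:3]=s["eef_rot"];T[:3,3]=s["tcp_pos"]
        E=np.linalg.inv(T@f["mount"]);R,t=E[:3,:3],E[:3,3]
    return f["K"]@np.c_[R,t]
def tri(Ps,px):
    A=np.vstack([[u*P[2]-P[0],v*P[2]-P[1]] for P,(u,v) in zip(Ps,px)])
    X,*_=np.linalg.lstsq(A[:,:3],-A[:,3],rcond=None);return X
def proj(P,X):
    h=P@np.r_[X,1];return h[:2]/h[2]
E
python3 - <<'E'
from h import *
a=env.grab_frame("scene");b=env.grab_frame("top");P=[PM(a),PM(b)]
for n,p,q in[("bar",(228,178.4),(207.3,213.9)),("lock",(229.6,180.3),(205.3,211.8)),("hinge",(248.5,210.3),(259,223.8)),("edge",(222.7,180.3),(195.3,210.8)),("bail",(241,189.5),(229.2,214.2)),("box",(253.3,228.7),(266.6,226.9)),("tape",(261.6,193.2),(205.3,169.5)),("round",(201.9,233.1),(234.6,268.9)),("tube",(277.3,214.3),(254.7,180.5))]:
    X=tri(P,[p,q]);print(n,X.round(4),(proj(P[0],X)-p).round(1),(proj(P[1],X)-q).round(1))
E
```

```text
bar [0.5287 0.2919 0.1178] [ 0.9 -0. ] [-0.9  1.3]
lock [0.5369 0.2982 0.1048] [ 0.4 -0. ] [-0.4  0.6]
hinge [0.5108 0.1718 0.0736] [-0.2  0. ] [ 0.2 -0.2]
edge [0.5369 0.3287 0.09  ] [ 1.8 -0. ] [-1.7  2.5]
bail [0.5334 0.2397 0.1022] [-0.5  0. ] [ 0.5 -0.7]
box [0.5106 0.1537 0.0166] [-1.3  0. ] [ 1.1 -1.5]
tape [ 0.673   0.3175 -0.0073] [-1.7  0.1] [ 1.6 -2.2]
round [ 0.3964  0.2445 -0.0013] [1.2 0.1] [-1.   1.4]
tube [ 0.6361  0.1866 -0.0052] [-0.7  0.1] [ 0.6 -0.9]
```

Scene: the box is at about (238,205). Candidates for the bar:
- Pale bar across the box in the lock yoke: scene (231,178), top (204,211).
- Red bar: scene (163,214), top (179,293).
- Purple bar: scene (369,271), top (395,172).
- White round stock: top (231,271).

I choose the pale one in the yoke. I'll go above it and check with one close look.

Call:
carry_out(
  motion=[
    [0, -0.026, -0.02, -0.007, 0],
    [0, -0.052, -0.04, -0.014, 0],
    [0, -0.078, -0.06, -0.021, 0],
    [0, -0.104, -0.08, -0.028, 0],
    [0, -0.13, -0.1, -0.035, 0],
  ],
)

```text
clock: 1.62
tcp_pos: [0.3482, 0.534, 0.268]
eef_rot: [[-0.932, 0.362, 0.0], [0.362, 0.932, 0.0], [-0.0, 0.0, -1.0]]
ft_force: [0.3, -0.0, 0.4]
opening: 0.997
gripper_force: 0.0
```

Call:
carry_out(
  motion=[
    [0, -0.026, -0.02, -0.007, 0],
    [0, -0.052, -0.04, -0.014, 0],
    [0, -0.078, -0.06, -0.021, 0],
    [0, -0.104, -0.08, -0.028, 0],
    [0, -0.13, -0.1, -0.035, 0],
  ],
)

```text
clock: 2.03
tcp_pos: [0.4332, 0.3936, 0.3032]
eef_rot: [[-0.932, 0.362, 0.0], [0.362, 0.932, 0.0], [-0.0, 0.0, -1.0]]
ft_force: [1.1, -0.8, 0.7]
opening: 1.001
gripper_force: 0.0
```

Call:
carry_out(
  motion=[
    [0, -0.026, -0.02, -0.007, -0.05],
    [0, -0.052, -0.04, -0.014, -0.1],
    [0, -0.078, -0.06, -0.021, -0.15],
    [0, -0.104, -0.08, -0.028, -0.2],
    [0, -0.13, -0.1, -0.035, -0.206],
  ],
)

```text
clock: 2.45
tcp_pos: [0.5182, 0.2532, 0.3383]
eef_rot: [[-0.987, 0.161, 0.0], [0.161, 0.987, 0.0], [-0.0, 0.0, -1.0]]
ft_force: [0.9, -0.3, 0.4]
opening: 0.998
gripper_force: 0.0
```

```bash
cat > look.py <<'E'
from h import *
import sys,pickle
def look(tag,qs,cam="wrist"):
    s=env.read_state();f=env.grab_frame(cam);P=PM(f,s)
    cv2.imwrite(f"pics/{tag}.png",f["color"]);d={}
    for q in qs:
        r=[(np.round(x["point"],1).tolist(),round(x["conf"],2)) for x in env.spot_point(q,cam)][:3]
        print(q,r)
        if r:d[q]=r[0][0]
    pickle.dump((P,d),open(f"{tag}.pkl","wb"))
    print(s["clock"],s["tcp_pos"].round(4),s["eef_rot"].round(3).tolist(),s["joint_pos"].round(2))
    return P,d
if __name__=="__main__": look(sys.argv[1],sys.argv[3:],sys.argv[2])
E
python3 look.py w1 wrist bar lock_yoke rest_yoke hinge flap_edge bail
```

```text
bar [([312.1, 203.5], 0.89), ([342.8, 51.9], 0.62)]
lock_yoke [([310.7, 198.4], 0.86)]
rest_yoke [([224.5, 183.8], 0.28)]
hinge [([219.6, 192.8], 0.7)]
flap_edge [([332.4, 200.9], 0.66)]
bail [([268.2, 198.2], 0.93)]
2.45 [0.5182 0.2532 0.3383] [[-0.987, 0.161, 0.0], [0.161, 0.987, 0.0], [-0.0, 0.0, -1.0]] [-0.57  0.31  0.02  1.82 -0.01  1.01  0.86]
```

View pics/w1.png

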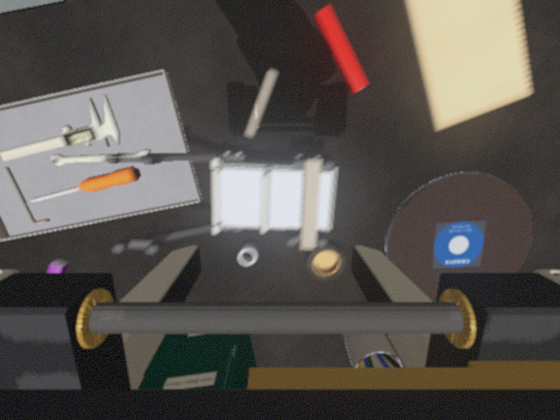

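Wrist view: pale bar in the lock yoke at (311,203), red look-alike at (342,50), so the choice stands. The bail rod is at (265,198), and the rest-yoke arms reach left to about (145,157) and (120,246). Next I take a second view nearer the rest yoke.

Call:
carry_out(
  motion=[
    [110, 0, -0.03, 0, 0],
    [110, 0, -0.06, 0, 0],
    [110, 0, -0.09, 0, 0],
    [110, 0, -0.12, 0, 0],
    [110, 0, -0.12, 0, 0],
  ],
)

```text
clock: 3.22
tcp_pos: [0.4965, 0.1318, 0.3376]
eef_rot: [[-0.986, 0.168, -0.001], [0.168, 0.986, -0.002], [0.0, -0.002, -1.0]]
ft_force: [-0.1, -0.7, 0.1]
opening: 0.69
gripper_force: 0.0
```

```bash
python3 look.py w2 wrist bar lock_yoke rest_yoke hinge flap_edge bail
cat > fit.py <<'E'
from h import *
import pickle,sys
from scipy.optimize import least_squares
B=dict(bar=(132,0,93),lock_yoke=(132,0,93),rest_yoke=(-85,0,138),hinge=(0,0,75),flap_edge=(165,0,75),bail=(72,0,107))
fa=env.grab_frame("scene");fb=env.grab_frame("top")
O=[(PM(fa),dict(bar=(228,178.4),lock_yoke=(229.6,180.3),hinge=(248.5,210.3),flap_edge=(222.7,180.3),bail=(241,189.5))),
(PM(fb),dict(bar=(207.3,213.9),lock_yoke=(205.3,211.8),hinge=(259,223.8),flap_edge=(195.3,210.8),bail=(229.2,214.2)))]
for t in sys.argv[1:]:O.append(pickle.load(open(t+".pkl","rb")))
def W(p,b):
    c,s=np.cos(p[2]),np.sin(p[2]);b=np.array(b)/1e3
    return np.array([p[0]+c*b[0]-s*b[1],p[1]+s*b[0]+c*b[1],b[2]])
def res(p):return np.concatenate([proj(P,W(p,B[k]))-d[k] for P,d in O for k in d])
r=least_squares(res,[.51,.17,1.4],loss="soft_l1",f_scale=2)
p=r.x;print("box",p.round(4),"std-ish cost",r.cost)
for P,d in O:print({k:(np.array(d[k])-proj(P,W(p,B[k]))).round(1).tolist() for k in d})
for k in B:
    q=[(P,d[k]) for P,d in O[2:] if k in d]
    if len(q)>1:print("tri",k,tri(*zip(*q)).round(4),"model",W(p,B[k]).round(4))
np.save("box.npy",p)
E
python3 fit.py w1 w2
```

```text
bar [([424.2, 51.5], 0.74), ([403.7, 202.0], 0.69)]
lock_yoke [([401.6, 203.6], 0.78), ([419.9, 200.6], 0.56)]
rest_yoke []
hinge [([306.8, 191.7], 0.7)]
flap_edge [([420.0, 204.3], 0.68)]
bail [([359.0, 199.6], 0.71)]
3.2167 [0.4965 0.1318 0.3376] [[-0.986, 0.168, -0.001], [0.168, 0.986, -0.002], [0.0, -0.002, -1.0]] [-0.42  0.23  0.06  1.95 -0.01  0.97  1.05]
box [0.5087 0.1726 1.3111] std-ish cost 570.5150498341235
{'bar': [-3.2, -4.3], 'lock_yoke': [-1.6, -2.4], 'hinge': [0.9, 0.3], 'flap_edge': [-5.0, -2.2], 'bail': [2.7, 1.0]}
{'bar': [2.1, 3.3], 'lock_yoke': [0.1, 1.2], 'hinge': [0.2, -0.6], 'flap_edge': [1.5, 2.5], 'bail': [0.8, -1.7]}
{'bar': [-0.1, 2.7], 'lock_yoke': [-1.5, -2.4], 'rest_yoke': [83.6, -7.9], 'hinge': [-0.2, 3.6], 'flap_edge': [-0.8, 0.7], 'bail': [-0.8, -0.5]}
{'bar': [22.6, -150.1], 'lock_yoke': [-0.0, 2.0], 'hinge': [0.8, 1.1], 'flap_edge': [1.0, 3.4], 'bail': [-2.7, -0.3]}
tri bar [0.4392 0.2392 0.3746] model [0.5426 0.3001 0.093 ]
tri lock_yoke [0.5402 0.2973 0.1005] model [0.5426 0.3001 0.093 ]
tri hinge [0.5111 0.1729 0.0809] model [0.5087 0.1726 0.075 ]
tri flap_edge [0.5513 0.3288 0.0851] model [0.5511 0.332  0.075 ]
tri bail [0.5282 0.2406 0.099 ] model [0.5272 0.2421 0.107 ]
```

View pics/w2.png

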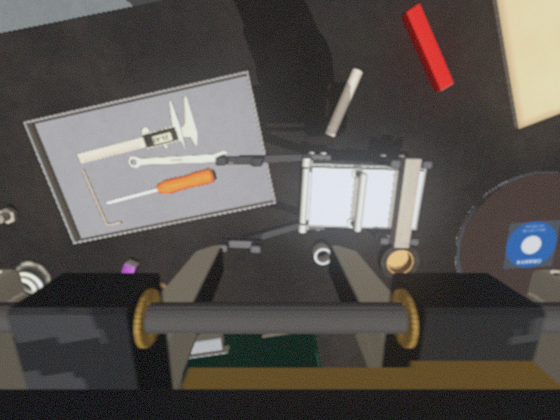

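Second view: rest-yoke cradles at (241,160) and (241,246), so their midpoint is about (241,203). The network's red "bar" and its w1 rest_yoke are wrong, so I replace them and refit.

```bash
python3 - <<'E'
import pickle
P,d=pickle.load(open("w1.pkl","rb"));d.pop("rest_yoke",0);pickle.dump((P,d),open("w1.pkl","wb"))
P,d=pickle.load(open("w2.pkl","rb"));d["bar"]=[403.7,202];d["rest_yoke"]=[241,203];pickle.dump((P,d),open("w2.pkl","wb"))
E
python3 fit.py w1 w2
python3 - <<'E'
import cv2
a=cv2.imread("pics/w1.png")[130:270,90:370];b=cv2.imread("pics/w2.png")[130:270,190:470]
import numpy as np
cv2.imwrite("pics/c12.png",cv2.resize(np.vstack([a,b]),None,fx=2.1,fy=2.1,interpolation=cv2.INTER_CUBIC))
E
```

```text
box [0.5131 0.171  1.3489] std-ish cost 61.702301767331534
{'bar': [-3.2, -4.4], 'lock_yoke': [-1.6, -2.5], 'hinge': [-0.6, 0.6], 'flap_edge': [-4.6, -2.3], 'bail': [2.0, 1.1]}
{'bar': [2.0, 3.1], 'lock_yoke': [-0.0, 1.0], 'hinge': [-0.4, 1.3], 'flap_edge': [1.5, 1.9], 'bail': [0.5, -1.0]}
{'bar': [0.2, 3.0], 'lock_yoke': [-1.2, -2.1], 'hinge': [0.2, 0.4], 'flap_edge': [-0.7, 1.7], 'bail': [-0.4, -1.9]}
{'bar': [2.3, 0.7], 'lock_yoke': [0.2, 2.3], 'hinge': [1.5, -2.0], 'flap_edge': [1.1, 4.5], 'bail': [-2.1, -1.6], 'rest_yoke': [-0.3, 3.0]}
tri bar [0.5423 0.2988 0.1031] model [0.5422 0.2998 0.093 ]
tri lock_yoke [0.5402 0.2973 0.1005] model [0.5422 0.2998 0.093 ]
tri hinge [0.5111 0.1729 0.0809] model [0.5131 0.171  0.075 ]
tri flap_edge [0.5513 0.3288 0.0851] model [0.5494 0.3319 0.075 ]
tri bail [0.5282 0.2406 0.099 ] model [0.529  0.2412 0.107 ]
```

View pics/c12.png

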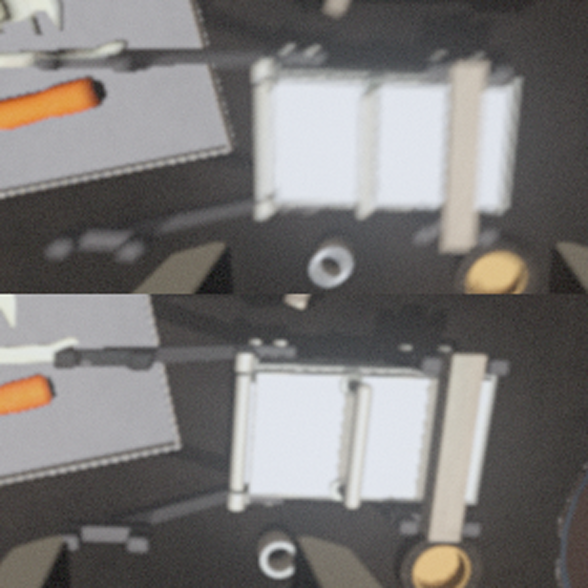

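Crop: the bar's top face, the rod, the hinge barrel and both rest cradles are clear. I refit from these hand-picked points: cradles in w2 at (240.5,160) and (241.4,246.2), in w1 at (135.2,246.2).

```bash
cat > fit2.py <<'E'
from h import *
import pickle
from scipy.optimize import least_squares
B=dict(bt=(132,0,113),ca=(-85,53,154),cb=(-85,-53,154),rod=(72,0,109),hin=(0,0,78))
P1=pickle.load(open("w1.pkl","rb"))[0];P2=pickle.load(open("w2.pkl","rb"))[0]
O=[(P1,dict(bt=(311.4,203.8),cb=(135.2,246.2),rod=(265.7,200.5),hin=(215.2,196.2))),
(P2,dict(bt=(407.6,202.9),ca=(240.5,160),cb=(241.4,246.2),rod=(360.5,201.9),hin=(304.3,194.8)))]
def W(p,b):
    c,s=np.cos(p[2]),np.sin(p[2]);b=np.array(b)/1e3
    return np.array([p[0]+c*b[0]-s*b[1],p[1]+s*b[0]+c*b[1],b[2]+p[3]])
res=lambda p:np.concatenate([proj(P,W(p,B[k]))-d[k] for P,d in O for k in d])
r=least_squares(res,[.51,.17,1.4,0],loss="soft_l1",f_scale=2);p=r.x
print(p.round(4))
for P,d in O:print({k:(np.array(d[k])-proj(P,W(p,B[k]))).round(1).tolist() for k in d})
for k in("bt","cb","rod","hin"):print(k,tri([P1,P2],[O[0][1][k],O[1][1][k]]).round(4),W(p,B[k]).round(4))
np.save("box.npy",p)
s=env.read_state();R=s["eef_rot"]
for b in [(132,0,113),(-85,0,138),(72,0,107)]:print(b,"from tcp in tool axes",(R.T@(W(p,b)-s["tcp_pos"])).round(4))
bx=np.array([np.cos(p[2]),np.sin(p[2]),0])@R;print("roll for y||boxx",-np.arctan2(bx[0],bx[1]))
E
python3 fit2.py
```

```text
[0.5138 0.1688 1.3666 0.0027]
{'bt': [-1.1, 0.5], 'cb': [-0.8, 0.5], 'rod': [-1.3, -0.2], 'hin': [-2.0, 2.4]}
{'bt': [0.5, -1.3], 'ca': [2.7, 0.3], 'cb': [3.7, -1.5], 'rod': [-0.2, 0.1], 'hin': [0.0, -0.4]}
bt [0.5383 0.2962 0.122 ] [0.5406 0.2981 0.1157]
cb [0.5433 0.0822 0.171 ] [0.5484 0.0748 0.1567]
rod [0.527  0.2379 0.1165] [0.5284 0.2393 0.1117]
hin [0.513  0.1681 0.091 ] [0.5138 0.1688 0.0807]
(132, 0, 113) from tcp in tool axes [-0.0159  0.166   0.2217]
(-85, 0, 138) from tcp in tool axes [-0.0071 -0.0508  0.1968]
(72, 0, 107) from tcp in tool axes [-0.0135  0.106   0.2277]
roll for y||boxx 0.04027711738457972
```

Call:
carry_out(
  motion=[
    [130, -0.004, 0.033, 0, 0.01],
    [130, -0.008, 0.066, 0.02, 0.02],
    [130, -0.012, 0.1, 0.04, 0.04],
    [130, -0.016, 0.133, 0.06, 0.04],
    [130, -0.016, 0.166, 0.08, 0.04],
  ],
)

```text
clock: 4.18
tcp_pos: [0.5417, 0.2991, 0.2567]
eef_rot: [[-0.979, 0.204, 0.001], [0.204, 0.979, 0.0], [-0.001, 0.0, -1.0]]
ft_force: [0.5, 0.7, -0.2]
opening: 0.49
gripper_force: 0.0
```

Call:
carry_out(
  motion=[
    [130, 0, 0, 0.025, 0],
    [130, 0, 0, 0.025, 0],
    [130, 0, 0, 0.025, 0],
    [130, 0, 0, 0.025, 0],
    [130, 0, 0, 0.025, 0],
  ],
)

```text
clock: 4.6
tcp_pos: [0.5417, 0.2966, 0.2344]
eef_rot: [[-0.979, 0.205, 0.002], [0.205, 0.979, 0.001], [-0.002, 0.001, -1.0]]
ft_force: [0.4, -0.6, 0.3]
opening: 0.489
gripper_force: 0.0
```

```bash
python3 look.py w3 wrist bar bail flap_edge;python3 -c "
import cv2
cv2.imwrite('pics/w3c.png',cv2.imread('pics/w3.png')[60:330,60:500])"
python3 - <<'E'
from h import *
import pickle
P=pickle.load(open("w3.pkl","rb"))[0];p=np.load("box.npy");c,s=np.cos(p[2]),np.sin(p[2])
for b in[(122,60,113),(142,60,113),(122,-60,113),(142,-60,113),(72,0,112),(165,42,79),(165,-42,79),(0,0,78)]:
    b=np.array(b)/1e3;print((b*1e3).round(),proj(P,[p[0]+c*b[0]-s*b[1],p[1]+s*b[0]+c*b[1],b[2]]).round(1))
print(env.read_state()["opening"])
E
```

```text
bar [([315.1, 7.8], 0.96), ([279.3, 207.8], 0.6)]
bail [([214.0, 212.0], 0.68)]
flap_edge [([310.4, 206.0], 0.78)]
4.6 [0.5417 0.2966 0.2344] [[-0.979, 0.205, 0.002], [0.205, 0.979, 0.001], [-0.002, 0.001, -1.0]] [-0.61  0.47  0.02  1.86 -0.01  0.82  0.78]
[122.  60. 113.] [266.3 146.8]
[142.  60. 113.] [288.2 146.7]
[122. -60. 113.] [267.5 267.1]
[142. -60. 113.] [287.  267.1]
[ 72.   0. 112.] [215.5 210.2]
[165.  42.  79.] [308.7 163. ]
[165. -42.  79.] [306.6 239. ]
[ 0.  0. 78.] [155.3 202.4]
0.49243686573003087
```

View pics/w3.png

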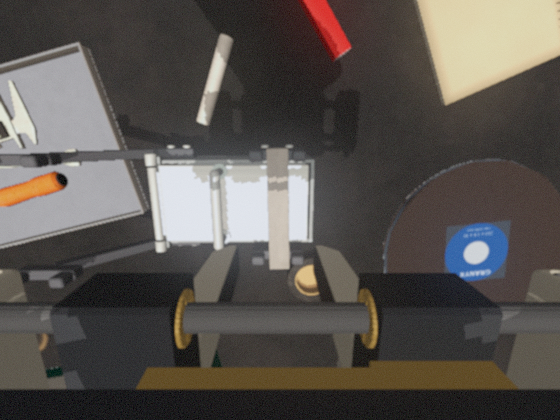

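The model overlays the picture: bar from (277,147) to (279,268), rod at (217,210). I go down and grip.

Call:
carry_out(
  motion=[
    [130, 0, 0.001, 0.035, 0],
    [130, 0, 0.001, 0.07, 0],
    [130, 0, 0.001, 0.1, 0],
    [130, 0, 0.001, 0.12, 0],
    [130, 0, 0.001, 0.132, 0],
  ],
)

```text
clock: 5.22
tcp_pos: [0.5404, 0.2979, 0.0987]
eef_rot: [[-0.979, 0.204, -0.002], [0.204, 0.979, -0.001], [0.002, -0.002, -1.0]]
ft_force: [-0.5, 0.3, 0.2]
opening: 0.49
gripper_force: 0.0
```

Call:
carry_out(
  motion=[
    [255, 0, 0, 0, 0],
    [255, 0, 0, 0, 0],
    [255, 0, 0, 0, 0],
    [255, 0, 0, 0, 0],
    [255, 0, 0, 0, 0],
  ],
)

```text
clock: 5.63
tcp_pos: [0.5418, 0.299, 0.1022]
eef_rot: [[-0.979, 0.203, 0.002], [0.203, 0.979, 0.001], [-0.002, 0.002, -1.0]]
ft_force: [-0.8, -0.8, 5.2]
opening: 0.214
gripper_force: 29.9
```

Call:
carry_out(
  motion=[
    [255, 0, 0, -0.02, 0],
    [255, 0, 0, -0.05, 0],
    [255, 0, -0.02, -0.082, 0],
    [255, 0, -0.055, -0.09, 0],
    [255, 0, -0.09, -0.09, 0],
  ],
)

```text
clock: 6.05
tcp_pos: [0.5236, 0.211, 0.1937]
eef_rot: [[-0.98, 0.201, 0.005], [0.201, 0.98, 0.003], [-0.004, 0.004, -1.0]]
ft_force: [0.1, -0.8, -5.2]
opening: 0.217
gripper_force: 29.9
```

Call:
carry_out(
  motion=[
    [255, 0, -0.035, 0, 0],
    [255, 0, -0.07, 0, 0],
    [255, 0, -0.1, 0, 0],
    [255, 0, -0.12, 0, 0],
    [255, 0, -0.127, 0, 0],
  ],
)

```text
clock: 6.47
tcp_pos: [0.4956, 0.0822, 0.1912]
eef_rot: [[-0.978, 0.207, -0.0], [0.207, 0.978, -0.001], [0.0, -0.001, -1.0]]
ft_force: [-0.7, 0.5, -4.5]
opening: 0.214
gripper_force: 29.9
```

Call:
carry_out(
  motion=[
    [255, 0, 0, 0, 0],
    [255, 0, 0, 0, 0],
    [255, 0, 0, 0, 0],
    [255, 0, 0, 0, 0],
    [255, 0, 0, 0, 0],
  ],
)

```text
clock: 6.88
tcp_pos: [0.4971, 0.0874, 0.1906]
eef_rot: [[-0.98, 0.201, 0.0], [0.201, 0.98, 0.0], [-0.0, 0.0, -1.0]]
ft_force: [-0.2, 0.3, -4.0]
opening: 0.211
gripper_force: 29.9
```

```bash
cat > ov.py <<'E'
from look import *
tag=sys.argv[1];P,_=look(tag,[]);p=np.load("box.npy");c,s=np.cos(p[2]),np.sin(p[2])
for b in[(-58,53,154),(-112,53,154),(-58,-53,154),(-112,-53,154),(-85,0,138),(-75,60,195),(-95,60,195),(0,47,78),(0,-47,78)]:
    b=np.array(b)/1e3;print((b*1e3).round(),proj(P,[p[0]+c*b[0]-s*b[1],p[1]+s*b[0]+c*b[1],b[2]]).round(1))
im=cv2.imread(f"pics/{tag}.png");cv2.imwrite(f"pics/{tag}c.png",cv2.resize(im[90:330,140:420],None,fx=2.5,fy=2.5,interpolation=cv2.INTER_CUBIC))
E
python3 ov.py w4
```

```text
6.8833 [0.4971 0.0874 0.1906] [[-0.98, 0.201, 0.0], [0.201, 0.98, 0.0], [-0.0, 0.0, -1.0]] [-0.29  0.4   0.    2.14 -0.    0.6   1.08]
[-58.  53. 154.] [315.5 165.8]
[-112.   53.  154.] [231.4 165.6]
[-58. -53. 154.] [310.1 310.7]
[-112.  -53.  154.] [236.9 310.5]
[-85.   0. 138.] [273.7 235.5]
[-75.  60. 195.] [292.8 160. ]
[-95.  60. 195.] [252.8 160. ]
[ 0. 47. 78.] [368.9 163.9]
[  0. -47.  78.] [360.6 260.5]
```

View pics/w4c.png

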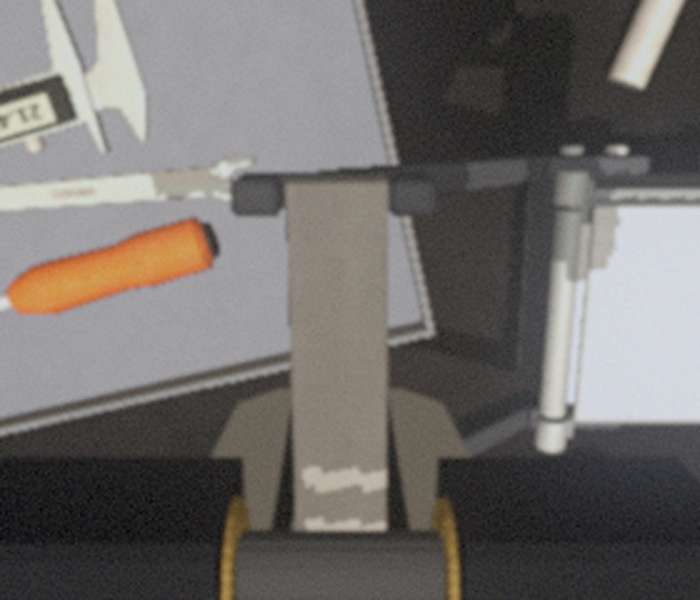

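Crop: near cradle spans u = 233 to 314 against 231 to 315 predicted, and the bar sits about 1 mm towards +x. I lower it with a 1 mm correction and release.

Call:
carry_out(
  motion=[
    [255, 0, -0.001, 0.012, 0],
    [255, 0, -0.001, 0.024, 0],
    [255, 0, -0.001, 0.034, 0],
    [255, 0, -0.001, 0.041, 0],
    [255, 0, -0.001, 0.043, 0],
  ],
)

```text
clock: 7.35
tcp_pos: [0.4963, 0.0854, 0.1471]
eef_rot: [[-0.979, 0.203, -0.001], [0.203, 0.979, -0.0], [0.001, -0.001, -1.0]]
ft_force: [-6.9, 0.6, 24.8]
opening: 0.213
gripper_force: 29.9
```

Call:
carry_out(
  motion=[
    [255, 0, 0, 0, 0],
    [255, 0, 0, 0, 0],
    [170, 0, 0, 0, 0],
    [150, 0, 0, 0, 0],
    [130, 0, 0, 0, 0],
  ],
)

```text
clock: 7.77
tcp_pos: [0.4971, 0.0852, 0.148]
eef_rot: [[-0.979, 0.203, 0.001], [0.203, 0.979, 0.0], [-0.001, 0.0, -1.0]]
ft_force: [-0.1, -0.1, 0.8]
opening: 0.38
gripper_force: 0.0
```

Call:
carry_out(
  motion=[
    [130, 0, 0, 0, 0],
    [130, 0, 0, -0.02, 0],
    [130, 0, 0, -0.06, 0],
    [130, 0, 0, -0.09, 0],
    [130, 0, 0, -0.09, 0],
  ],
)

```text
clock: 8.18
tcp_pos: [0.4991, 0.0855, 0.2429]
eef_rot: [[-0.979, 0.204, 0.008], [0.204, 0.979, 0.002], [-0.007, 0.004, -1.0]]
ft_force: [1.0, 0.2, -0.4]
opening: 0.489
gripper_force: 0.0
```

```bash
python3 ov.py w5
```

```text
8.1833 [0.4991 0.0855 0.2429] [[-0.979, 0.204, 0.008], [0.204, 0.979, 0.002], [-0.007, 0.004, -1.0]] [-0.29  0.32  0.01  2.09 -0.    0.72  1.09]
[-58.  53. 154.] [308.5 155.3]
[-112.   53.  154.] [241.8 155.3]
[-58. -53. 154.] [305. 274.]
[-112.  -53.  154.] [245.6 274.1]
[-85.   0. 138.] [275.2 213.1]
[-75.  60. 195.] [290.2 149.3]
[-95.  60. 195.] [260.2 149.3]
[ 0. 47. 78.] [354.9 155.6]
[  0. -47.  78.] [348.9 238.5]
```

View pics/w5.png

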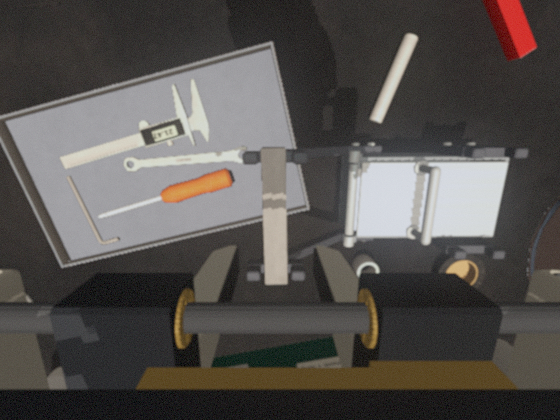

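The bar lies between the prongs of both cradles, at (274,155) and (276,272). The tool can only point down, so I'll take the bail by its two posts from outside, closing along box y. That keeps the body clear of the rising flap. I go above it and roll 90°.

Call:
carry_out(
  motion=[
    [0, 0, 0.035, 0, 0.11],
    [0, 0, 0.07, 0, 0.22],
    [0, 0, 0.105, 0, 0.33],
    [0, 0, 0.14, 0, 0.44],
    [0, 0, 0.158, 0, 0.55],
  ],
)

```text
clock: 8.65
tcp_pos: [0.5287, 0.2442, 0.2366]
eef_rot: [[-0.727, 0.687, -0.001], [0.687, 0.727, 0.001], [0.001, 0.0, -1.0]]
ft_force: [-0.4, 0.2, -0.1]
opening: 0.799
gripper_force: 0.0
```

Call:
carry_out(
  motion=[
    [0, 0, 0, 0, 0.11],
    [0, 0, 0, 0, 0.22],
    [0, 0, 0, 0, 0.33],
    [0, 0, 0, 0, 0.44],
    [0, 0, 0, 0, 0.55],
  ],
)

```text
clock: 9.07
tcp_pos: [0.5284, 0.2397, 0.2366]
eef_rot: [[-0.258, 0.966, -0.001], [0.966, 0.258, -0.001], [-0.001, -0.001, -1.0]]
ft_force: [0.6, -0.5, -0.5]
opening: 0.999
gripper_force: 0.0
```

Call:
carry_out(
  motion=[
    [0, 0, 0, 0, 0.11],
    [0, 0, 0, 0, 0.22],
    [0, 0, 0, 0, 0.33],
    [0, 0, 0, 0, 0.44],
    [0, 0, 0, 0, 0.471],
  ],
)

```text
clock: 9.48
tcp_pos: [0.5284, 0.2397, 0.2366]
eef_rot: [[0.21, 0.978, -0.001], [0.978, -0.21, -0.001], [-0.001, -0.001, -1.0]]
ft_force: [-0.1, -0.3, -0.4]
opening: 1.005
gripper_force: 0.0
```

Call:
carry_out(
  motion=[
    [0, 0, 0, 0, 0],
    [0, 0, 0, 0, 0],
    [0, 0, 0, 0, 0],
    [0, 0, 0, 0, 0],
    [0, 0, 0, 0, 0],
  ],
)

```text
clock: 9.9
tcp_pos: [0.5288, 0.2396, 0.2375]
eef_rot: [[0.203, 0.979, -0.0], [0.979, -0.203, -0.0], [-0.0, -0.0, -1.0]]
ft_force: [-0.1, -0.6, -0.8]
opening: 1.0
gripper_force: 0.0
```

```bash
python3 look.py w6 wrist bail
cat > rel.py <<'E'
from h import *
import pickle,sys
P=pickle.load(open(sys.argv[1]+".pkl","rb"))[0];p=np.load("box.npy");c,s=np.cos(p[2]),np.sin(p[2])
T=lambda b:np.array([p[0]+(c*b[0]-s*b[1])/1e3,p[1]+(s*b[0]+c*b[1])/1e3,b[2]/1e3])
for b in[(72,40,107),(72,-40,107),(72,0,112),(165,42,79),(165,-42,79),(0,47,78),(0,-47,78)]:print(b,proj(P,T(b)).round(1))
st=env.read_state();Rb=np.array([[c,-s,0],[s,c,0],[0,0,1]])
print("tcp in box",(Rb.T@(st["tcp_pos"]-[p[0],p[1],0])).round(4),"rot",(Rb.T@st["eef_rot"]).round(3).tolist(),st["opening"],st["joint_pos"].round(2))
E
python3 rel.py w6;python3 -c "
import cv2
cv2.imwrite('pics/w6c.png',cv2.resize(cv2.imread('pics/w6.png')[60:360,80:480],None,fx=2,fy=2))"
```

```text
bail [([275.9, 209.5], 0.9), ([276.9, 148.9], 0.35)]
9.9 [0.5288 0.2396 0.2375] [[0.203, 0.979, -0.0], [0.979, -0.203, -0.0], [-0.0, -0.0, -1.0]] [-0.82  0.45  0.42  1.95 -0.25  0.8  -0.46]
(72, 40, 107) [234.  210.8]
(72, -40, 107) [313.9 210.9]
(72, 0, 112) [273.9 212.1]
(165, 42, 79) [232.4 114.5]
(165, -42, 79) [315.7 114.6]
(0, 47, 78) [233.8 264.4]
(0, -47, 78) [314.6 264.4]
tcp in box [ 0.0724 -0.0004  0.2376] rot [[1.0, -0.001, 0.0], [-0.001, -1.0, -0.0], [0.0, 0.0, -1.0]] 1.000187013149429 [-0.82  0.45  0.42  1.95 -0.25  0.8  -0.46]
```

View pics/w6c.png

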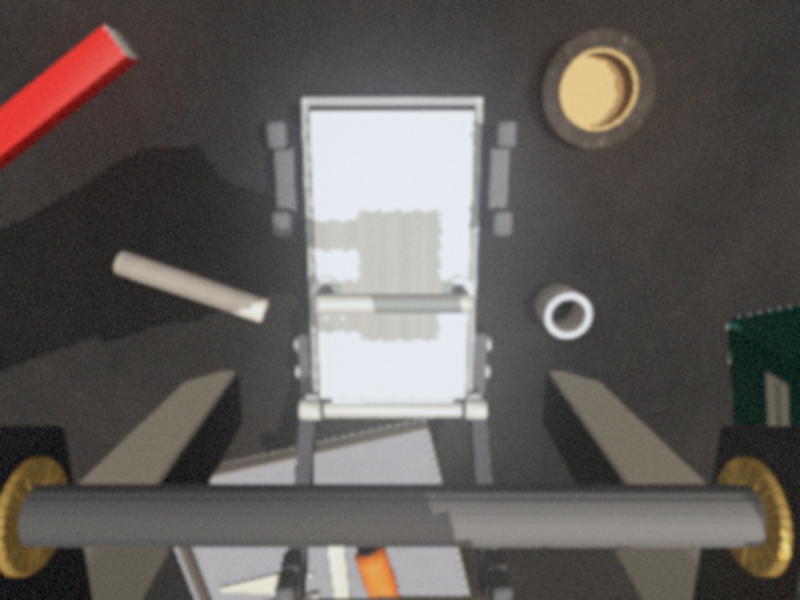

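Rod spans u = 239 to 316 at v = 211, so it sits about 2 mm towards the far side of the model. I shift +2 mm along tool y, go down astride the posts and close.

Call:
carry_out(
  motion=[
    [0, 0, 0.002, 0.035, 0],
    [0, 0, 0.002, 0.07, 0],
    [0, 0, 0.002, 0.1, 0],
    [0, 0, 0.002, 0.12, 0],
    [0, 0, 0.002, 0.127, 0],
  ],
)

```text
clock: 10.42
tcp_pos: [0.5295, 0.2388, 0.1078]
eef_rot: [[0.203, 0.979, -0.004], [0.979, -0.203, -0.002], [-0.003, -0.003, -1.0]]
ft_force: [-0.3, 0.0, 0.3]
opening: 0.998
gripper_force: 0.0
```

Call:
carry_out(
  motion=[
    [255, 0, 0, 0, 0],
    [255, 0, 0, 0, 0],
    [255, 0, 0, 0, 0],
    [255, 0, 0, 0, 0],
    [255, 0, 0, 0, 0],
  ],
)

```text
clock: 10.83
tcp_pos: [0.529, 0.2393, 0.1114]
eef_rot: [[0.203, 0.979, -0.003], [0.979, -0.203, -0.0], [-0.001, -0.003, -1.0]]
ft_force: [-6.1, -0.3, -4.7]
opening: 0.858
gripper_force: 30.0
```

```bash
python3 - <<'E'
from h import *
s=env.read_state();print(s["ft_force"].round(1),s["wrist_torque"].round(2))
# bail path relative to start, box x and z (mm)
r=np.hypot(72,32);a=np.arctan2(32,72)
for th in np.arange(0,1.45,.08):print(round(th,2),round(r*np.cos(a+th)-72,1),round(r*np.sin(a+th)-32,1))
E
python3 rel.py w6 | tail -1
```

```text
[-6.1 -0.3 -4.7] [-0.22  1.   -0.01]
0.0 0.0 -0.0
0.08 -2.8 5.7
0.16 -6.0 11.1
0.24 -9.7 16.2
0.32 -13.7 21.0
0.4 -18.1 25.5
0.48 -22.9 29.6
0.56 -28.0 33.4
0.64 -33.4 36.7
0.72 -39.0 39.5
0.8 -44.8 41.9
0.88 -50.8 43.9
0.96 -56.9 45.3
1.04 -63.1 46.3
1.12 -69.4 46.7
1.2 -75.7 46.7
1.28 -82.0 46.2
1.36 -88.2 45.1
1.44 -94.3 43.6
tcp in box [ 0.0721 -0.0006  0.1114] rot [[1.0, -0.0, -0.001], [-0.0, -1.0, 0.003], [-0.001, -0.003, -1.0]] 0.8581949392512871 [-0.73  0.61  0.32  2.05 -0.36  0.54 -0.36]
```

Call:
carry_out(
  motion=[
    [255, -0.0028, 0, -0.0057, 0],
    [255, -0.006, 0, -0.0111, 0],
    [255, -0.0097, 0, -0.0162, 0],
    [255, -0.0137, 0, -0.021, 0],
    [255, -0.0181, 0, -0.0255, 0],
  ],
)

```text
clock: 11.25
tcp_pos: [0.5254, 0.2217, 0.1372]
eef_rot: [[0.203, 0.979, -0.002], [0.979, -0.203, 0.0], [-0.0, -0.002, -1.0]]
ft_force: [-5.1, 1.0, -7.5]
opening: 0.857
gripper_force: 30.0
```

Call:
carry_out(
  motion=[
    [255, -0.0048, 0, -0.0041, 0],
    [255, -0.0099, 0, -0.0079, 0],
    [255, -0.0153, 0, -0.0112, 0],
    [255, -0.0209, 0, -0.014, 0],
    [255, -0.0267, 0, -0.0164, 0],
  ],
)

```text
clock: 11.67
tcp_pos: [0.5203, 0.1964, 0.1539]
eef_rot: [[0.202, 0.979, -0.001], [0.979, -0.202, 0.002], [0.002, -0.002, -1.0]]
ft_force: [-4.6, 4.6, -4.6]
opening: 0.855
gripper_force: 30.0
```

```bash
python3 look.py s1 scene bail flap_edge; python3 rel.py w6 | tail -1;python3 -c "
import cv2
cv2.imwrite('pics/s1c.png',cv2.resize(cv2.imread('pics/s1.png')[120:270,160:330],None,fx=4,fy=4,interpolation=cv2.INTER_CUBIC))"
```

```text
bail [([248.5, 185.1], 0.75), ([233.4, 157.1], 0.18)]
flap_edge [([231.4, 156.1], 0.61), ([247.6, 185.9], 0.54)]
11.6667 [0.5203 0.1964 0.1539] [[0.202, 0.979, -0.001], [0.979, -0.202, 0.002], [0.002, -0.002, -1.0]] [-0.7   0.53  0.35  2.08 -0.32  0.59 -0.33]
tcp in box [ 0.0277 -0.0008  0.1541] rot [[1.0, -0.0, 0.001], [-0.0, -1.0, 0.002], [0.001, -0.002, -1.0]] 0.8543338748262722 [-0.7   0.53  0.35  2.08 -0.32  0.59 -0.33]
```

View pics/s1c.png

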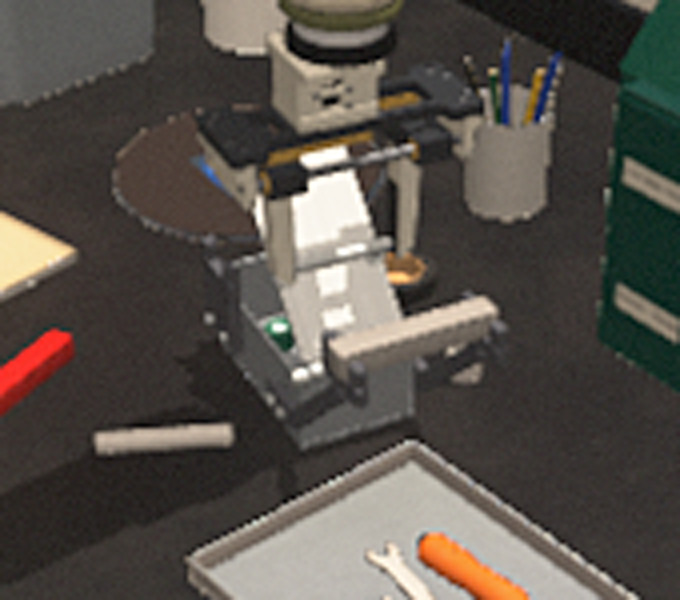

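The flap is up about 0.8 rad, held by the posts, with the bar still in the rest yoke. That was my tenth and last picture, so from here I use numbers only. I continue the arc gently and watch the force.

Call:
carry_out(
  motion=[
    [255, -0.006, 0, -0.002, 0],
    [255, -0.012, 0, -0.0034, 0],
    [255, -0.0183, 0, -0.0044, 0],
    [255, -0.0246, 0, -0.0048, 0],
    [255, -0.0309, 0, -0.0048, 0],
  ],
)

```text
clock: 12.23
tcp_pos: [0.5142, 0.1666, 0.1593]
eef_rot: [[0.202, 0.979, -0.001], [0.979, -0.202, 0.003], [0.003, -0.001, -1.0]]
ft_force: [-6.5, 5.6, 2.5]
opening: 0.858
gripper_force: 30.0
```

```bash
python3 - <<'E'
from h import *
f=env.grab_frame("wrist");print(f["mount"].round(3).tolist())
for c in("scene","top"):
    env.grab_frame(c);print(c,[(d["point"],round(d["conf"],2)) for q in("flap_edge","bail") for d in env.spot_point(q,c)][:5])
s=env.read_state();print(s["ft_force"].round(1),s["wrist_torque"].round(2))
E
python3 rel.py w6 | tail -1
```

```text
[[0.0, -0.963, -0.268, 0.074], [1.0, 0.001, -0.0, 0.002], [0.001, -0.268, 0.963, -0.153], [0.0, 0.0, 0.0, 1.0]]
scene [([239.8, 152.2], 0.72), ([201.7, 233.5], 0.35), ([250.8, 192.0], 0.66)]
top [([206.1, 211.7], 0.61)]
[-8.1  2.9  4.3] [ 0.45  1.85 -0.01]
tcp in box [-0.0029 -0.0009  0.1591] rot [[1.0, -0.0, 0.001], [-0.0, -1.0, 0.002], [0.001, -0.002, -1.0]] 0.8555578016337949 [-0.66  0.5   0.35  2.11 -0.31  0.58 -0.29]
```

Call:
carry_out(
  motion=[
    [255, -0.003, 0, 0.0002, 0],
    [255, -0.006, 0, 0.0005, 0],
    [255, -0.0085, 0, 0.0009, 0],
    [255, -0.011, 0, 0.0013, 0],
    [255, -0.0135, 0, 0.0018, 0],
  ],
)

```text
clock: 13.0
tcp_pos: [0.5114, 0.153, 0.1576]
eef_rot: [[0.203, 0.979, -0.001], [0.979, -0.202, 0.002], [0.002, -0.001, -1.0]]
ft_force: [-7.7, 3.6, 8.4]
opening: 0.859
gripper_force: 30.0
```

Call:
carry_out(
  motion=[
    [255, 0, 0, 0, 0],
    [255, 0, 0, 0, 0],
    [255, 0, 0, 0, 0],
    [255, 0, 0, 0, 0],
    [255, 0, 0, 0, 0],
  ],
)

```text
clock: 13.42
tcp_pos: [0.5113, 0.1523, 0.1575]
eef_rot: [[0.203, 0.979, -0.001], [0.979, -0.203, 0.002], [0.001, -0.002, -1.0]]
ft_force: [-8.2, 1.8, 7.0]
opening: 0.857
gripper_force: 30.0
```

```bash
python3 rel.py w6 | tail -1; python3 -c "
from h import *
s=env.read_state();print(s['ft_force'].round(1),s['wrist_torque'].round(2))"
```

```text
tcp in box [-0.0167 -0.0009  0.1575] rot [[1.0, -0.0, 0.001], [-0.0, -1.0, 0.002], [0.001, -0.002, -1.0]] 0.8566327837345422 [-0.64  0.5   0.35  2.12 -0.31  0.57 -0.27]
[-8.2  1.8  7. ] [0.28 1.97 0.11]
```

Call:
carry_out(
  motion=[
    [0, 0, 0, 0, 0],
    [0, 0, 0, 0, 0],
    [0, 0, 0, 0, 0],
    [0, 0, 0, 0, 0],
    [0, 0, 0, 0, 0],
  ],
)

```text
clock: 13.83
tcp_pos: [0.5134, 0.152, 0.1562]
eef_rot: [[0.204, 0.979, 0.002], [0.979, -0.204, 0.0], [0.001, 0.002, -1.0]]
ft_force: [-0.2, 0.1, -0.1]
opening: 1.002
gripper_force: 0.0
```

Call:
carry_out(
  motion=[
    [0, -0.006, 0, -0.01, 0],
    [0, -0.012, 0, -0.03, 0],
    [0, -0.012, 0, -0.06, 0],
    [0, -0.012, 0, -0.09, 0],
    [0, -0.012, 0, -0.125, 0],
  ],
)

```text
clock: 14.25
tcp_pos: [0.5096, 0.1391, 0.2819]
eef_rot: [[0.205, 0.979, -0.001], [0.979, -0.205, -0.001], [-0.001, -0.001, -1.0]]
ft_force: [0.0, 1.1, -0.2]
opening: 1.0
gripper_force: 0.0
```

Call:
carry_out(
  motion=[
    [0, 0, 0, -0.03, 0],
    [0, 0, 0, -0.05, 0],
    [0, 0, 0, -0.05, 0],
    [0, 0, 0, -0.05, 0],
    [0, 0, 0, -0.05, 0],
  ],
)

```text
clock: 14.67
tcp_pos: [0.5097, 0.1399, 0.3303]
eef_rot: [[0.204, 0.979, -0.0], [0.979, -0.204, -0.0], [-0.0, -0.0, -1.0]]
ft_force: [0.4, 0.7, -0.2]
opening: 1.002
gripper_force: 0.0
```

```bash
cat > ang.py <<'E'
from h import *
from scipy.optimize import least_squares
p=np.load("box.npy");c,s=np.cos(p[2]),np.sin(p[2])
T=lambda b:np.array([p[0]+(c*b[0]-s*b[1])/1e3,p[1]+(s*b[0]+c*b[1])/1e3,b[2]/1e3])
E=lambda t:T((165*np.cos(t),0,75+165*np.sin(t)))
Bl=lambda t:T((78.8*np.cos(t+.418),0,75+78.8*np.sin(t+.418)))
st=env.read_state()
for cam in("scene","top","wrist"):
    f=env.grab_frame(cam);P=PM(f,st)
    for q,F in(("flap_edge",E),("bail",Bl)):
        for d in env.spot_point(q,cam)[:2]:
            ts=np.linspace(0,2.7,271);e=[np.linalg.norm(proj(P,F(t))-d["point"]) for t in ts];print(cam,q,np.round(d["point"],1),round(d["conf"],2),"theta",ts[np.argmin(e)].round(2),"err",round(min(e),1))
    for d in env.spot_point("bar",cam)[:3]:print("  bar",np.round(d["point"],1),round(d["conf"],2),"model",proj(P,T((-85,0,138))).round(1))
E
python3 ang.py;python3 rel.py w6 | tail -1
```

```text
scene flap_edge [239.6 155.5] 0.79 theta 1.17 err 1.3
scene bail [254.8 191.9] 0.93 theta 1.47 err 1.4
  bar [366.2 273.9] 0.88 model [263.6 207.4]
  bar [264.5 200. ] 0.8 model [263.6 207.4]
  bar [168.2 218.3] 0.8 model [263.6 207.4]
  bar [389. 172.] 0.95 model [295.1 226.7]
  bar [178.1 289.6] 0.87 model [295.1 226.7]
wrist flap_edge [272.2 146.1] 0.8 theta 1.36 err 0.8
wrist bail [276.4 186.2] 0.75 theta 1.32 err 3.5
  bar [275.5 243.9] 0.78 model [273.2 241. ]
  bar [133.2  45.6] 0.65 model [273.2 241. ]
  bar [385.1 329.5] 0.51 model [273.2 241. ]
tcp in box [-0.0287 -0.0023  0.3304] rot [[1.0, -0.001, -0.0], [-0.001, -1.0, 0.0], [-0.0, -0.0, -1.0]] 1.0012189546953367 [-0.74  0.27  0.47  1.95 -0.15  0.96 -0.4 ]
```

The flap stands at about 1.36 rad, let go (wrist flap_edge fit 1.36, error under 1 px). I roll back 90° and go above its top edge.

Call:
carry_out(
  motion=[
    [110, 0.02, 0, 0, -0.11],
    [110, 0.04, -0.002, 0, -0.22],
    [110, 0.062, -0.002, 0, -0.33],
    [110, 0.062, -0.002, 0, -0.44],
    [110, 0.062, -0.002, 0, -0.55],
  ],
)

```text
clock: 15.68
tcp_pos: [0.5208, 0.203, 0.3302]
eef_rot: [[-0.346, 0.938, -0.0], [0.938, 0.346, -0.0], [0.0, -0.0, -1.0]]
ft_force: [-1.0, -0.3, 0.1]
opening: 0.692
gripper_force: 0.0
```

Call:
carry_out(
  motion=[
    [110, 0, 0, 0, -0.11],
    [110, 0, 0, 0, -0.22],
    [110, 0, 0, 0, -0.33],
    [110, 0, 0, 0, -0.44],
    [110, 0, 0, 0, -0.55],
  ],
)

```text
clock: 16.1
tcp_pos: [0.5209, 0.2014, 0.3305]
eef_rot: [[-0.784, 0.621, 0.0], [0.621, 0.784, -0.0], [-0.0, -0.0, -1.0]]
ft_force: [0.2, 0.1, -0.1]
opening: 0.566
gripper_force: 0.0
```

Call:
carry_out(
  motion=[
    [110, 0, 0, 0, -0.11],
    [110, 0, 0, 0, -0.22],
    [110, 0, 0, 0, -0.33],
    [110, 0, 0, 0, -0.44],
    [110, 0, 0, 0, -0.471],
  ],
)

```text
clock: 16.52
tcp_pos: [0.5209, 0.2013, 0.3305]
eef_rot: [[-0.98, 0.197, 0.0], [0.197, 0.98, 0.0], [-0.0, 0.0, -1.0]]
ft_force: [0.2, 0.2, 0.2]
opening: 0.571
gripper_force: 0.0
```

Call:
carry_out(
  motion=[
    [110, 0, 0, 0, 0],
    [110, 0, 0, 0, 0],
    [110, 0, 0, 0, 0],
    [110, 0, 0, 0, 0],
    [110, 0, 0, 0, 0],
  ],
)

```text
clock: 16.93
tcp_pos: [0.5208, 0.2015, 0.3305]
eef_rot: [[-0.979, 0.204, 0.0], [0.204, 0.979, -0.0], [-0.0, -0.0, -1.0]]
ft_force: [0.6, 0.7, -0.5]
opening: 0.568
gripper_force: 0.0
```

```bash
python3 ang.py | grep -v bar;python3 rel.py w6 | tail -1
```

```text
scene flap_edge [242.4 152.6] 0.77 theta 1.26 err 2.2
scene bail [253.1 192.4] 0.97 theta 1.45 err 0.3
top bail [263.  218.1] 0.43 theta 1.29 err 2.0
wrist flap_edge [283.5 224.3] 0.68 theta 1.33 err 5.1
wrist bail [233.9 198.7] 0.72 theta 1.35 err 0.5
tcp in box [ 3.330e-02 -3.000e-04  3.305e-01] rot [[0.001, 1.0, -0.0], [1.0, -0.001, -0.0], [-0.0, -0.0, -1.0]] 0.5655753351888498 [-0.55  0.3   0.1   1.87 -0.04  0.98  0.94]
```

Call:
carry_out(
  motion=[
    [110, 0, 0.002, 0.03, 0],
    [110, 0, 0.002, 0.06, 0],
    [110, 0, 0.002, 0.08, 0],
    [110, 0, 0.002, 0.092, 0],
    [110, 0, 0.002, 0.092, 0],
  ],
)

```text
clock: 17.95
tcp_pos: [0.52, 0.2029, 0.236]
eef_rot: [[-0.979, 0.203, -0.004], [0.203, 0.979, -0.002], [0.003, -0.003, -1.0]]
ft_force: [-0.5, -0.2, 0.2]
opening: 0.566
gripper_force: 0.0
```

Call:
carry_out(
  motion=[
    [255, 0, 0, 0, 0],
    [255, 0, 0, 0, 0],
    [255, 0, 0, 0, 0],
    [255, 0, 0, 0, 0],
    [255, 0, 0, 0, 0],
  ],
)

```text
clock: 18.37
tcp_pos: [0.5216, 0.2035, 0.2393]
eef_rot: [[-0.979, 0.203, 0.001], [0.203, 0.979, 0.001], [-0.001, 0.001, -1.0]]
ft_force: [-0.3, -0.7, -1.0]
opening: 0.263
gripper_force: 0.0
```

Call:
carry_out(
  motion=[
    [255, 0, 0, 0, 0],
    [255, 0, 0, 0, 0],
    [255, 0, 0, 0, 0],
    [255, 0, 0, 0, 0],
    [255, 0, 0, 0, 0],
  ],
)

```text
clock: 18.78
tcp_pos: [0.5214, 0.2035, 0.2388]
eef_rot: [[-0.979, 0.203, 0.0], [0.203, 0.979, 0.0], [-0.0, 0.0, -1.0]]
ft_force: [-0.7, 0.7, 4.7]
opening: 0.097
gripper_force: 29.5
```

```bash
python3 rel.py w6 | tail -1
python3 - <<'E'
import numpy as np
for t in np.arange(1.35,2.3,.05):print(round(t,2),round(165*np.cos(t),1),round(75+165*np.sin(t),1))
E
```

```text
tcp in box [ 0.0355 -0.0004  0.2388] rot [[0.0, 1.0, 0.0], [1.0, -0.0, -0.0], [-0.0, 0.0, -1.0]] 0.09741477624580663 [-0.54  0.39  0.09  1.98 -0.05  0.77  0.95]
1.35 36.1 236.0
1.4 28.0 237.6
1.45 19.9 238.8
1.5 11.7 239.6
1.55 3.4 240.0
1.6 -4.8 239.9
1.65 -13.1 239.5
1.7 -21.3 238.6
1.75 -29.4 237.4
1.8 -37.5 235.7
1.85 -45.5 233.6
1.9 -53.3 231.1
1.95 -61.1 228.3
2.0 -68.7 225.0
2.05 -76.1 221.4
2.1 -83.3 217.4
2.15 -90.3 213.1
2.2 -97.1 208.4
2.25 -103.6 203.4
```

Call:
carry_out(
  motion=[
    [255, 0, -0.0081, -0.0016, 0],
    [255, 0, -0.0162, -0.0028, 0],
    [255, 0, -0.0244, -0.0036, 0],
    [255, 0, -0.0327, -0.004, 0],
    [255, 0, -0.0409, -0.0039, 0],
  ],
)

```text
clock: 19.2
tcp_pos: [0.5129, 0.1628, 0.2427]
eef_rot: [[-0.979, 0.204, 0.001], [0.204, 0.979, 0.001], [-0.001, 0.001, -1.0]]
ft_force: [0.1, 3.2, 4.0]
opening: 0.085
gripper_force: 30.4
```

Call:
carry_out(
  motion=[
    [255, 0, -0.0083, 0.0004, 0],
    [255, 0, -0.0165, 0.0013, 0],
    [255, 0, -0.0246, 0.0025, 0],
    [255, 0, -0.0327, 0.0042, 0],
    [255, 0, -0.0407, 0.0063, 0],
  ],
)

```text
clock: 19.62
tcp_pos: [0.5047, 0.1227, 0.2366]
eef_rot: [[-0.979, 0.204, 0.001], [0.204, 0.979, 0.0], [-0.001, 0.001, -1.0]]
ft_force: [-1.4, 0.6, 9.0]
opening: 0.101
gripper_force: 33.2
```

```bash
python3 rel.py w6 | tail -1; python3 ang.py
```

```text
tcp in box [-0.047  -0.0005  0.2366] rot [[0.001, 1.0, 0.001], [1.0, -0.001, -0.001], [-0.001, 0.001, -1.0]] 0.10104654955358802 [-0.42  0.35  0.1   2.07 -0.05  0.73  1.07]
scene flap_edge [256.4 169.6] 0.56 theta 1.83 err 0.7
scene bail [261.5 202.6] 0.78 theta 1.92 err 3.2
  bar [260.3 203.7] 0.88 model [263.6 207.4]
  bar [166.7 220.8] 0.87 model [263.6 207.4]
  bar [366.6 272.4] 0.6 model [263.6 207.4]
  bar [181.  291.6] 0.86 model [295.1 226.7]
wrist flap_edge [273.7 269.4] 0.92 theta 1.87 err 6.7
wrist bail [270.5 219. ] 0.92 theta 1.87 err 2.2
wrist bail [362.1  88.8] 0.39 theta 0.0 err 125.1
  bar [470.4  10.3] 0.83 model [233.6 217.9]
  bar [237.8 220.9] 0.67 model [233.6 217.9]
  bar [104.6 320.7] 0.67 model [233.6 217.9]
```

Call:
carry_out(
  motion=[
    [255, 0, -0.0078, 0.003, 0],
    [255, 0, -0.0141, 0.0057, 0],
    [255, 0, -0.0202, 0.0085, 0],
    [255, 0, -0.0262, 0.0115, 0],
    [255, 0, -0.0306, 0.014, 0],
  ],
)

```text
clock: 20.63
tcp_pos: [0.4982, 0.0906, 0.2231]
eef_rot: [[-0.979, 0.205, 0.0], [0.205, 0.979, -0.002], [-0.001, -0.002, -1.0]]
ft_force: [-4.9, -8.3, 21.9]
opening: 0.112
gripper_force: 38.5
```

```bash
python3 rel.py w6 | tail -1; python3 ang.py | grep -v "  bar"
```

```text
tcp in box [-0.0798 -0.0006  0.2231] rot [[0.003, 1.0, -0.002], [1.0, -0.003, -0.001], [-0.001, -0.002, -1.0]] 0.112433135020568 [-0.37  0.35  0.1   2.11 -0.05  0.68  1.13]
scene flap_edge [261.6 180.1] 0.71 theta 2.05 err 1.3
scene bail [262.8 211.4] 0.56 theta 2.22 err 2.1
wrist flap_edge [272.6 268.5] 0.88 theta 2.08 err 6.4
```

Call:
carry_out(
  motion=[
    [255, 0, -0.0036, 0.001, 0],
    [255, 0, -0.0072, 0.0027, 0],
    [255, 0, -0.0107, 0.0047, 0],
    [255, 0, -0.0142, 0.0068, 0],
    [255, 0, -0.0176, 0.0091, 0],
  ],
)

```text
clock: 21.65
tcp_pos: [0.4948, 0.0745, 0.2132]
eef_rot: [[-0.979, 0.205, 0.0], [0.205, 0.979, -0.001], [-0.001, -0.001, -1.0]]
ft_force: [0.1, -2.8, 8.4]
opening: 0.119
gripper_force: 35.1
```

```bash
python3 rel.py w6 | tail -1; python3 ang.py
```

```text
tcp in box [-0.0962 -0.0006  0.2132] rot [[0.002, 1.0, -0.001], [1.0, -0.002, -0.001], [-0.001, -0.001, -1.0]] 0.11929300590861804 [-0.34  0.36  0.1   2.13 -0.06  0.65  1.16]
scene flap_edge [266.1 188.5] 0.64 theta 2.21 err 0.6
scene bail [261.5 211.6] 0.86 theta 2.22 err 0.8
  bar [367.8 274.9] 0.87 model [263.6 207.4]
  bar [260.8 202.7] 0.7 model [263.6 207.4]
  bar [274.8 215.8] 0.46 model [263.6 207.4]
top flap_edge [255.3 180.4] 0.35 theta 1.5 err 34.1
top bail [287.4 227.2] 0.71 theta 2.19 err 1.1
  bar [178.  289.8] 0.87 model [295.1 226.7]
  bar [391.6 172.8] 0.87 model [295.1 226.7]
wrist flap_edge [271.6 266. ] 0.93 theta 2.21 err 4.8
  bar [125.1 330.4] 0.78 model [289.9 225.7]
  bar [531.    1.1] 0.75 model [289.9 225.7]
```

Call:
carry_out(
  motion=[
    [255, 0, -0.0034, 0.0022, 0],
    [255, 0, -0.0067, 0.0046, 0],
    [255, 0, -0.0095, 0.0068, 0],
    [255, 0, -0.0112, 0.0081, 0],
    [255, 0, -0.0112, 0.0081, 0],
  ],
)

```text
clock: 22.67
tcp_pos: [0.4935, 0.0672, 0.2076]
eef_rot: [[-0.979, 0.203, 0.003], [0.203, 0.979, 0.004], [-0.003, 0.004, -1.0]]
ft_force: [-8.4, 8.5, 36.6]
opening: 0.121
gripper_force: 39.1
```

```bash
python3 rel.py w6 | tail -1; python3 ang.py | grep -v "  bar"
```

```text
tcp in box [-0.1036 -0.0008  0.2076] rot [[-0.0, 1.0, 0.004], [1.0, 0.0, -0.003], [-0.003, 0.004, -1.0]] 0.12127859633582706 [-0.32  0.36  0.09  2.14 -0.06  0.63  1.19]
scene flap_edge [265.3 189.6] 0.77 theta 2.23 err 1.7
scene bail [265.2 214.6] 0.77 theta 2.35 err 3.9
top bail [289.3 224.8] 0.83 theta 2.26 err 1.8
wrist flap_edge [272.1 265.6] 0.62 theta 2.26 err 4.6
```

The upward force jump means the flap has met the bar, at about 2.26 rad. I ease the load, open, and rise straight up.

Call:
carry_out(
  motion=[
    [255, 0, 0.001, -0.002, 0],
    [255, 0, 0.001, -0.003, 0],
    [200, 0, 0.001, -0.003, 0],
    [170, 0, 0.001, -0.003, 0],
    [140, 0, 0.001, -0.003, 0],
  ],
)

```text
clock: 23.68
tcp_pos: [0.4922, 0.0654, 0.2076]
eef_rot: [[-0.979, 0.204, -0.001], [0.204, 0.979, -0.001], [0.001, -0.001, -1.0]]
ft_force: [-0.3, -0.5, -0.4]
opening: 0.286
gripper_force: 0.0
```

Call:
carry_out(
  motion=[
    [120, 0, 0, 0, 0],
    [120, 0, 0, 0, 0],
    [120, 0, 0, -0.01, 0],
    [120, 0, 0, -0.03, 0],
    [120, 0, 0, -0.06, 0],
  ],
)

```text
clock: 24.1
tcp_pos: [0.4914, 0.0657, 0.2666]
eef_rot: [[-0.979, 0.204, -0.005], [0.204, 0.979, -0.002], [0.004, -0.003, -1.0]]
ft_force: [-0.2, -0.4, -0.2]
opening: 0.525
gripper_force: 0.0
```

Call:
carry_out(
  motion=[
    [120, 0, 0, -0.04, 0],
    [120, 0, 0, -0.08, 0],
    [120, 0, 0, -0.08, 0],
    [120, 0, 0, -0.08, 0],
    [120, 0, 0, -0.08, 0],
  ],
)

```text
clock: 24.52
tcp_pos: [0.4922, 0.0661, 0.3474]
eef_rot: [[-0.979, 0.203, -0.001], [0.203, 0.979, -0.0], [0.001, -0.0, -1.0]]
ft_force: [0.2, -0.4, -0.3]
opening: 0.527
gripper_force: 0.0
```

```bash
python3 rel.py w6 | tail -1; python3 ang.py
```

```text
tcp in box [-1.050e-01  3.000e-04  3.474e-01] rot [[0.001, 1.0, -0.0], [1.0, -0.001, 0.001], [0.001, -0.0, -1.0]] 0.527376143525085 [-0.35  0.19  0.12  1.97 -0.03  0.98  1.15]
scene flap_edge [267.6 190. ] 0.73 theta 2.25 err 0.4
scene bail [260.9 216.4] 0.57 theta 2.39 err 0.7
  bar [369.5 277.3] 0.87 model [263.6 207.4]
  bar [164.3 220.7] 0.68 model [263.6 207.4]
  bar [261.3 200.8] 0.66 model [263.6 207.4]
top bail [288.3 226.5] 0.85 theta 2.23 err 0.2
  bar [177.6 289.4] 0.97 model [295.1 226.7]
wrist flap_edge [273.6 209.4] 0.66 theta 2.28 err 3.3
  bar [461.8  38.9] 0.79 model [292.1 194.4]
```

```bash
python3 -c "
from plant import env
print(env.sign_off())"
```

```text
the job is handed in; nothing more can be done
None
```

I handed the job in at about 25 s. By the camera fits, the bar is in the rest yoke and the flap leans on it, let go, at about 2.26 rad. The sign-off gave no verdict, and I did not re-measure the bystanders.

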